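Fit the vial block into the bench shaker

ROBOT

A 7-joint arm with a two-finger parallel gripper is mounted at the origin on a cart in front of the work surface, level with it; the furniture and walls round the work are solid. World frame = base frame: x ahead of the robot, y to its left, z up, the work surface at z = 0. Lengths are in mm, angles in rad, forces in N, time in s.
With the tool pointing down it reaches from about 350 to 900 mm from the base axis. Payload 8.1 kg.
Tool frame: the origin (TCP) lies midway between the tips of the shut fingers; the grasp point (between the pads) lies 19 mm behind it; z points along the fingers, y is the line along which they close (so a half turn about z gives the same grasp; the last joint's range is limited). The gripper opens to 92 mm and grips with 3 to 60 N. Pads are 19 mm wide; open, the fingers measure 130 mm over their backs; the gripper's body (75 mm by 190 mm) begins 47 mm behind the grasp point.
Start: joints at [-1.244, 0.434, 0.025, 1.573, -0.012, 1.134, -0.075], TCP at [260.459, 568.158, 201.842] pointing down, gripper open.
Joint ranges: [-2.62, 2.62], [-0.44, 2.09], [-1.27, 1.32], [0.08, 2.57], [-1.32, 4.46], [0.12, 2], [-2.74, 2.74]. Speed limits (rad/s): [2.22, 2.22, 3.01, 3.01, 3.14, 3.14, 3.14].

INTERFACE

Orientations are given as a 3x3 rotation matrix whose columns are the frame's x, y, z axes.
In Python, from station import sense, eyes, env gives the robot as it stands.
- The arm moves only by the tool apply_moves, never from a script. Its argument "commands" is a list of rows, each a list of 6 numbers: the shift along the tool's x, y, z in mm, then the turn, a rotation vector about the tool's x, y, z in rad. A call has 1 to 8 rows; each row is the pose to reach, as a shift and turn from the pose commanded when the call began, along the tool's axes at that moment; what a row does not reach only later rows make up. A row lasts 1/8 s, in which the tool goes at most 62.5 mm and 10.7 degrees, less where a joint would pass 70% of its speed; a pose out of reach is approached as far as the arm can. A call with a gripper value outside its range is refused whole. "jaw" is the finger opening in mm, from 0 to 91.8, set as the call begins (left out, the last holds). The fingers move at their own pace and stop on an object; "newtons" is the grip in N (left out, the last holds). Time passes only in rows, so rows that repeat a pose let the fingers close. It gives the time, the measured TCP pose, the force, the opening and the grip force at its end, in the units of the state.
- sense(): the state, without advancing time (a new reading comes with each control period).
- eyes.snapshot(name): name is "side" or "top" or "wrist"; returns a dict with "image" (384x512x3 uint8, red, green, blue), "fx", "fy", "cx", "cy" (pixels), "xyz" and "rotation" of the camera in the world; the wrist camera has in their place "tool_from_camera" (4x4, takes a point from camera to tool coordinates, whose origin is the TCP and whose axes are the flange's). Camera axes: x right, y down, z forward; pixel columns grow to the right and rows downward; lengths in mm; the calibration is good to about 2 mm. A picture is of the moment at which its call begins: read the wrist's pose just before it. There is no depth.
- env.sign_off(): hands the job in; it is judged then, once.
The state is a dict: "t": time; "q": joint angles; "dq": joint speeds; "joint_torque": joint torques, N m; "tool_pos": TCP position; "tcp_rot": TCP orientation; "wrist_force": force on the tool from outside, world axes, zero at the start; "wrist_torque": the same for the moment, N m; "grip_width": opening from 0.0 (shut) to 1.0 (fully open); "finger_force": force on a finger pad.
Only numpy, scipy, OpenCV 4.12 (cv2) and the standard library are available. Lean on these libraries where they do the work, as an engineer would, in place of code of your own. Each camera call takes 0.05 s, during which the arm holds its last target. There are 200 camera calls.

TASK

Fit the vial block onto the bench shaker: lift it by its bar, hook its tongue under the lip at the back of the shaker's table with the front tilted up, slide it gently back to the stop, then swing the front down and press until the spring catch snaps over the front ledge, and let go. The table may have stopped anywhere in its short stroke, so work by feel and never force it. Leave the other things on the bench where they are.

Things in the scene. Friction and masses are not known exactly. Their poses are not given: they have to be found in the camera images.
- shaker: Reciprocating bench shaker, white, 215 (x) x 150 (y) mm, fixed on the bench. Origin: centre of underside; x from its front panel to its back, z up. On it an aluminium table with a lip at the back, a spring catch in front. The drive moves these together to and fro along x and stopped anywhere up to 6 mm off mid-stroke: NOT reported, feel for it. Pressing block and shaker together with over 35 N damages the drive.
- seat (a point): Point on the shaker's HOUSING, axes as shaker: middle of the table's flat top, 62 mm over the bench, as if at mid-stroke. Real table, lip and catch are shifted from it by up to 6 mm along x; y and height are true. Table top spans x -64..68, y -59..59 mm.
- lip (a point): Middle of the lip's lower front edge, fixed to the housing like seat (the real one shares the unknown shift): 42 mm behind and 7.5 mm above seat. The lip is rigid, 4.5 mm thick, y -40..40. Behind its edge, under it, 7 mm deeper (x +49 from the seat), is the rigid stop wall. Cheeks at the slot's sides leave y -33..33 free; they begin 4 mm before the edge, 12 mm high.
- catch_nose (a point): Tip of the catch's nose (shut), on the housing like seat: 41.5 mm in front of and 7.2 mm (nose underside) above the seat; catch 32 mm wide in y. From height 10 at the tip a 60 degree ramp rises toward the front to 16.8 at 45.5 in front of the seat. Upright body faces 47 in front, 16.5 high; thumb tab reaches to 70 in front, 13 high.
- block_centre (a point): The block to fit, about 0.36 kg: adapter plate, grey 12-bore vial block, black bar on top; on the bench, right way up. Point on its axis, half-way up, 42 mm over its underside. x points to the tongue, z up. In mm, heights over the underside: plate x -45..37, y -48..48, 0..6 high (x -45..-35 is the front ledge); vial block x -35..35, y -47..47, 6..48 high.
- bar (a point): Centre of the block's lifting bar, where to grip it, 75 mm over the block's underside on its axis; axes as block_centre. The bar runs along x, 56 mm long, 12 mm thick in y (grip across this), 18 mm tall (66..84 over the underside), on a 6.5 mm thick web. The vial block's top is 27 mm below this point. A hard touch at an edge can turn the bar between the pads.
- tongue_tip (a point): Middle of the end face of the block's tongue, 49 mm from the block's axis along the block's x, 2.25 mm over its underside; axes as block_centre. Tongue: x 37..49, y -30..30, 4.5 mm thick, flush with the underside. It goes under the lip at a tilt of about 8 to 20 degrees. Fully home and flat it is 49 mm behind and 2.25 mm above the real table's middle.
- catch (a joint): Travel of the spring catch, m: 0 shut, up to 0.005 pushed open toward the front by the ledge on its ramp (3.5 mm needed; spring 2 N shut, 3.4 N there; pushing the ledge past takes 5 to 10 N at the ledge). It snaps back to 0 over the ledge when the block is down. A tongue more than about 1.5 mm short of the stop jams on it.
- block: The block as a whole; origin at the middle of its underside, axes as block_centre.
- petri: Bystander, to be left alone: small glass culture dish, 62 mm across, 15 mm high, lying behind the block; origin at the centre of its underside.
- tweezers: Bystander, to be left alone: steel tweezers 13x130x8 mm lying beside the block; origin at the centre of its underside.
- amber: Bystander, to be left alone: brown glass bottle with black cap, 63 mm across, 132 mm high; origin at the centre of its underside.
- stain: Bystander, to be left alone: small white dropper bottle, 37 mm across, 82 mm high; origin at the centre of its underside.
- timer: Bystander, to be left alone: white bench timer 56x66x18 mm; origin at the centre of its underside.
- label_roll: Bystander, to be left alone: roll of white labels, 67 mm across, 31 mm high; origin at the centre of its underside.
- marker: Bystander, to be left alone: marker pen 17x135x16 mm, at the left edge of the bench; origin at the centre of its underside.

How it is judged:
By the outcome, as a careful person would: the job done as asked, in the order asked, and still so for the second after the job is handed in, with the robot touching nothing.
It also fails if it takes over 58 s, if anything falls off the work surface, if the arm or the gripper's body presses on something with over 40 N, if the wrist force passes 120 N, or if a joint passes its speed limit or range.

## Working session

There is one attempt and no reset: what is moved stays moved. The work goes in short steps, Python scripts to look and compute and a tool call to move; the robot and the scene stay as the last step left them, time stands still between calls to the robot, and variables do not carry over. Pictures are saved under pics/ and viewed, at most 10 in all, crops included, and the job is handed in when it is done.

Besides the shell and the picture viewer there is one more tool, called after "Request:" by a JSON object that holds its "method" and its "body", one argument or row to a line. apply_moves: Moves the arm, as the interface text tells. Its arguments: {"type":"object","properties":{"commands":{"type":"array"},"jaw":{"type":"number"},"newtons":{"type":"number"}},"required":["commands"]}

```bash
mkdir -p pics; ls
python3 - <<'E'
from station import sense,eyes
import cv2
s=sense();print({k:s[k] for k in ('t','tool_pos','tcp_rot','wrist_force','wrist_torque','grip_width')})
for n in('top','side'):
    d=eyes.snapshot(n);cv2.imwrite(f'pics/{n}0.png',d['image'][:,:,::-1])
    print(n,d['fx'],d['fy'],d['cx'],d['cy'],d['xyz'],d['rotation'])
E
```

```text
pics
{'t': 0.0, 'tool_pos': array([260.2854054 , 567.63752574, 201.0397277 ]), 'tcp_rot': array([[-9.09000631e-01,  4.16794432e-01, -5.04668565e-04],
       [ 4.16794709e-01,  9.08999454e-01, -1.47061257e-03],
       [-1.54199683e-04, -1.54713094e-03, -9.99998791e-01]]), 'wrist_force': array([-0.4996829 , -0.63939284, -0.29231008]), 'wrist_torque': array([ 0.04209508, -0.00300648,  0.01261937]), 'grip_width': 1.0007386059239687}
top 407.66767048402835 407.66767048402835 255.61580684383503 191.30729847398402 [ 456.55519543    2.98968973 1090.72054934] [[ 0.01421172 -0.99449118  0.10385243]
 [-0.99988382 -0.0135621   0.00695873]
 [-0.00551194 -0.10393926 -0.99456837]]
side 471.6181032680811 471.6181032680811 245.75294196950523 181.04409290206124 [ 115.44256591 -861.93545267  731.27400067] [[ 0.89768863 -0.22805264  0.37702403]
 [-0.44042086 -0.49076978  0.75178088]
 [ 0.01358639 -0.84091439 -0.54099759]]
```

View pics/top0.png

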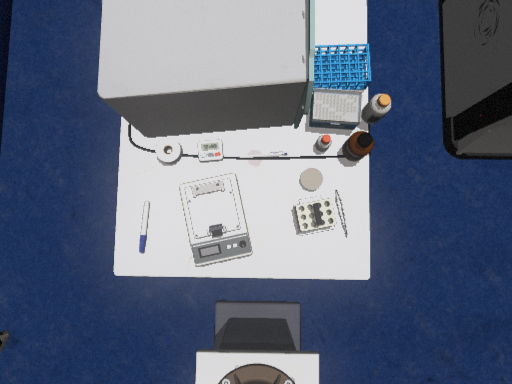

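View pics/side0.png

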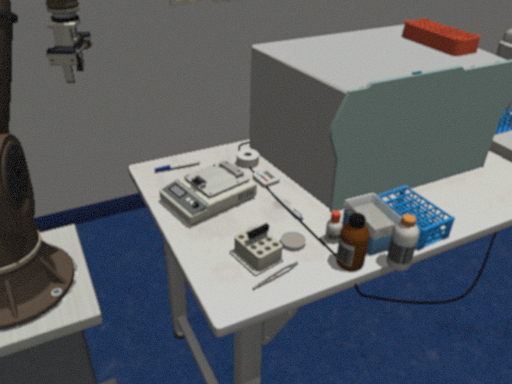

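Run:
```python
import cv2
a=cv2.imread('pics/top0.png')
c=a[165:275,170:360]
cv2.imwrite('pics/c1.png',cv2.resize(c,None,fx=4.2,fy=4.2,interpolation=cv2.INTER_CUBIC))
```

```text
(no output)
```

View pics/c1.png

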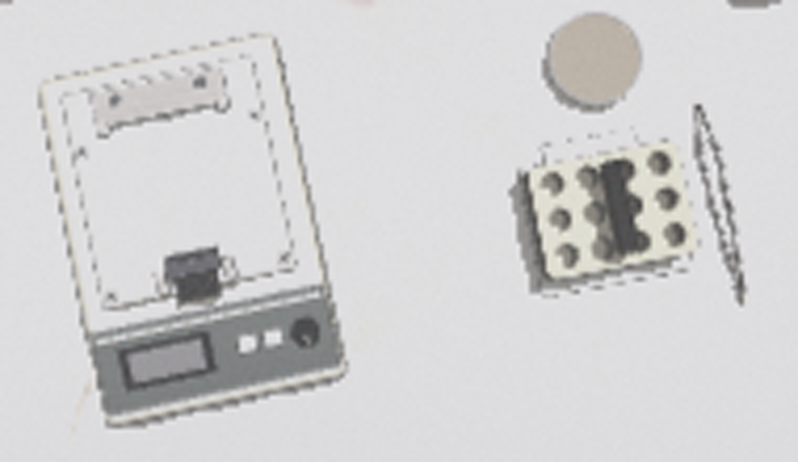

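```bash
cat > h.py <<'E'
import numpy as np
from station import sense,eyes
def ray(d,u,v,z,R=None,p=None):
    R=np.array(d['rotation']) if R is None else R; p=np.array(d['xyz']) if p is None else p
    r=R@np.array([(u-d['cx'])/d['fx'],(v-d['cy'])/d['fy'],1]); return p+r*(z-p[2])/r[2]
def wristpose(d,s):
    T=np.eye(4);T[:3,:3]=s['tcp_rot'];T[:3,3]=s['tool_pos'];M=T@np.array(d['tool_from_camera']);return M[:3,:3],M[:3,3]
def rect(P):
    # rotated rectangle: centre, yaw deg of long-ish axis near x, edge lengths
    P=np.array(P)[:,:2];c=P.mean(0);e=[P[(i+1)%4]-P[i] for i in range(4)]
    return c.round(1),[ (round(float(np.hypot(*x)),1),round(float(np.degrees(np.arctan2(x[1],x[0]))),1)) for x in e]
E
python3 - <<'E'
from h import *
d=eyes.snapshot('top')
f=lambda L,z:[ray(d,170+x/4.2,165+y/4.2,z) for x,y in L]
print('block top',rect(f([(527,170),(675,142),(697,245),(549,280)],48)))
b=f([(615,163),(633,247)],84);print('bar',b,(b[0]+b[1])/2)
print('table',rect(f([(62,95),(255,55),(297,262),(105,308)],62)))
print('lip',f([(105,130),(225,100)],69.5+4.5))
print('nose',f([(165,260),(217,250)],78))
print('petri',f([(595,62)],15),'tw',f([(697,105),(742,303)],4))
d=eyes.snapshot('wrist');print(d['tool_from_camera'],d['fx'])
E
```

```text
block top (array([ 507.3, -144.1]), [(92.1, -78.5), (63.9, -168.2), (92.4, 104.0), (67.9, 11.5)])
bar [array([ 532.64428375, -140.78541839,   84.        ]), array([ 483.46877698, -151.25684164,   84.        ])] [ 508.05653036 -146.02113001   84.        ]
table (array([520.9, 117.9]), [(119.2, -77.4), (127.7, -167.5), (117.8, 104.2), (131.1, 13.2)])
lip [array([548.94275946, 161.87056113,  74.        ]), array([567.92754334,  90.62825079,  74.        ])]
nose [array([472.10268446, 123.55278262,  78.        ]), array([478.41249   ,  93.01178565,  78.        ])]
petri [array([ 601.77677348, -138.07130796,   15.        ])] tw [array([ 576.48403701, -204.50012893,    4.        ]), array([ 451.39095829, -232.03214244,    4.        ])]
[[-8.35396274e-04 -9.68871612e-01 -2.47562318e-01  6.64751224e+01]
 [ 9.99999476e-01 -9.56075396e-04  3.67254901e-04  5.98520364e-01]
 [-5.92511089e-04 -2.47561881e-01  9.68871903e-01 -1.83024872e+02]
 [ 0.00000000e+00  0.00000000e+00  0.00000000e+00  1.00000000e+00]] 318.5619264820006
```

```bash
cat >> h.py <<'E'
from scipy.spatial.transform import Rotation as Ro
def Rtool(yaw,tilt=0):
    # block axes: yaw about z, then tilt about own y (front up +); tool = block turned pi about y (x back, z down)
    return Ro.from_euler('ZY',[yaw,tilt],degrees=True)*Ro.from_matrix(np.diag([-1.,1,-1]))
def row(target,yaw,tilt=0,s=None):
    s=s or sense();R=Ro.from_matrix(s['tcp_rot']);
    return np.r_[R.inv().apply(np.array(target)-s['tool_pos']),(R.inv()*Rtool(yaw,tilt)).as_rotvec()].round(3)
E
python3 -c "
from h import *
print(row([515,118,240],13))"
```

```text
[-4.18986e+02 -3.02844e+02 -3.83290e+01 -1.00000e-03 -0.00000e+00
 -6.57000e-01]
```

Request:
{"method": "apply_moves", "body": {
  "commands": [
    [-55,-40,-38,0,0,-0.1],
    [-110,-80,-38,0,0,-0.2],
    [-165,-120,-38,0,0,-0.3],
    [-220,-160,-38,0,0,-0.4],
    [-275,-200,-38,0,0,-0.5],
    [-340,-245,-38,0,0,-0.6],
    [-400,-285,-38,0,0,-0.657],
    [-419,-303,-38,0,0,-0.657]
  ],
  "jaw": 60
}}

```text
t: 1.2
tool_pos: [503.8, 138.5, 239.9]
tcp_rot: [[-0.974, -0.226, 0.0], [-0.226, 0.974, 0.0], [-0.0, 0.0, -1.0]]
wrist_force: [0.9, 1.0, 1.3]
grip_width: 0.651
finger_force: 0.0
```

Request:
{"method": "apply_moves", "body": {
  "commands": [
    [0,0,0,0,0,0]
  ]
}}

```text
t: 1.32
tool_pos: [505.1, 134.5, 239.8]
tcp_rot: [[-0.976, -0.216, 0.001], [-0.216, 0.976, -0.002], [-0.0, -0.002, -1.0]]
wrist_force: [-1.2, 0.3, 0.0]
grip_width: 0.654
finger_force: 0.0
```

Run:
```python
from h import *
import cv2,pickle
s=sense();d=eyes.snapshot('wrist');pickle.dump((s,d),open('w1.pkl','wb'))
print(s['t'],s['tool_pos'],s['tcp_rot'].round(4),s['q'],d['cx'],d['cy'])
cv2.imwrite('pics/w1.png',cv2.resize(d['image'][:,:,::-1],(800,600)))
print(row([505,-146,220],12,s=s))
```

```text
1.325 [505.08897561 134.54903837 239.84270372] [[-9.763e-01 -2.162e-01  9.000e-04]
 [-2.162e-01  9.763e-01 -2.200e-03]
 [-4.000e-04 -2.300e-03 -1.000e+00]] [-0.478073    0.23389149  0.14082082  1.77354503 -0.03326762  1.13643908
  1.46170465] 251.99883051825952 192.32582401486036
[ 6.07580e+01 -2.73846e+02  2.04510e+01 -2.00000e-03  0.00000e+00
  9.00000e-03]
```

View pics/w1.png

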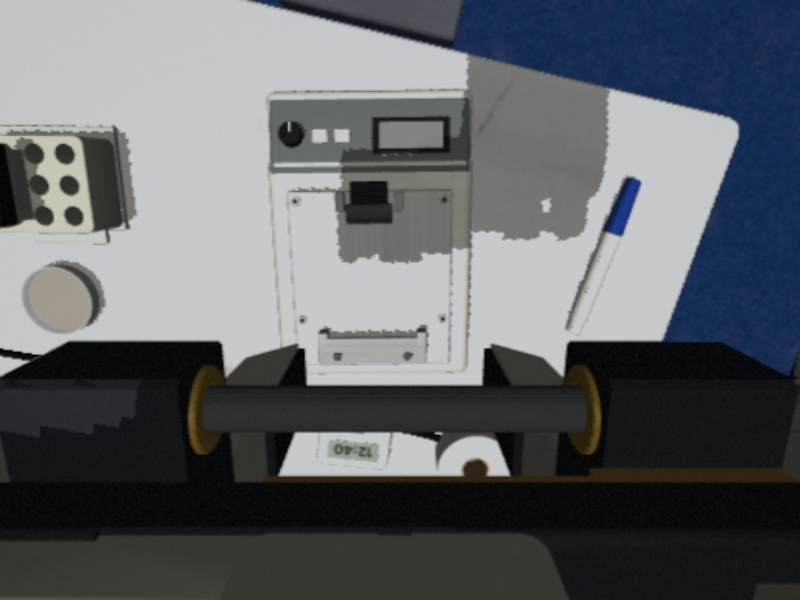

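Run:
```python
from h import *
import pickle
s,d=pickle.load(open('w1.pkl','rb'));R,p=wristpose(d,s)
k=1.5625
g=lambda x,y,z:ray(d,x/k,y/k,z,R,p).round(1)
print('lipedge',g(320,333,74),g(427,333,74))
print('nose',g(345,222,72),g(392,222,72))
a=g(320,333,74)+g(427,333,74);b=g(345,222,72)+g(392,222,72)
v=(a-b)/2;print('dist',np.hypot(v[0],v[1]),'yaw',np.degrees(np.arctan2(v[1],v[0])),'seat',(a/2*41.5+b/2*42)/83.5)
print('screws',rect([g(295,200,62),g(445,199,62),g(443,318,62),g(302,319,62)]))
print('front edge',g(288,190,62),g(452,190,62))
for z in(50,58,62):print('housing',z,g(270,93,z),g(468,93,z),g(280,372,z),g(467,372,z))
```

```text
lipedge [563.6  92.2  74. ] [546.6 169.1  74. ]
nose [480.3  94.5  72. ] [473.2 126.6  72. ]
dist 80.88715905506884 yaw 14.38843197972309 seat [515.69041916 120.53982036  72.99401198]
screws (array([504.9, 118. ]), [(106.8, 102.8), (88.1, 12.9), (106.6, -77.1), (88.3, -167.0)])
front edge [468.  50.  62.] [443.  163.4  62. ]
housing 50 [406.2  24.5  50. ] [376.5 159.6  50. ] [611.4  64.7  50. ] [578.9 211.3  50. ]
housing 58 [407.   26.6  58. ] [377.8 158.8  58. ] [607.7  66.   58. ] [575.9 209.4  58. ]
housing 62 [407.3  27.6  62. ] [378.5 158.4  62. ] [605.9  66.6  62. ] [574.5 208.4  62. ]
```

Request:
{"method": "apply_moves", "body": {
  "commands": [
    [0,-60,0,0,0,0],
    [20,-120,0,0,0,0],
    [40,-180,0,0,0,0],
    [55,-235,10,0,0,0.009],
    [60,-265,20,0,0,0.009],
    [60.5,-270,20,0,0,0.009],
    [60.5,-270,20,0,0,0.009]
  ]
}}

```text
t: 2.25
tool_pos: [505.2, -134.6, 219.9]
tcp_rot: [[-0.976, -0.218, -0.0], [-0.218, 0.976, 0.001], [-0.0, 0.001, -1.0]]
wrist_force: [-0.0, 0.6, -0.1]
grip_width: 0.651
finger_force: 0.0
```

Run:
```python
from h import *
import cv2,pickle
s=sense();d=eyes.snapshot('wrist');pickle.dump((s,d),open('w2.pkl','wb'))
print(s['t'],s['tool_pos'],s['tcp_rot'].round(4),s['q'])
cv2.imwrite('pics/w2.png',cv2.resize(d['image'][:,:,::-1],(800,600)))
```

```text
2.25 [ 505.20989288 -134.58207267  219.85767199] [[-9.759e-01 -2.180e-01 -0.000e+00]
 [-2.180e-01  9.759e-01  8.000e-04]
 [-1.000e-04  8.000e-04 -1.000e+00]] [-0.0768361   0.25173335  0.29486347  1.81262476 -0.08265525  1.08928292
  2.03817554]
```

View pics/w2.png

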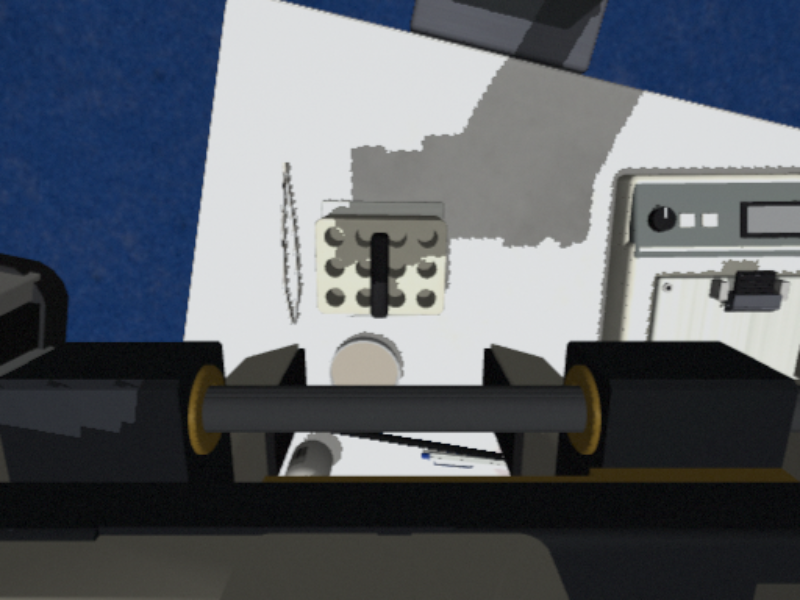

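Run:
```python
from h import *
import pickle
s,d=pickle.load(open('w2.pkl','rb'));R,p=wristpose(d,s)
k=1.5625
g=lambda x,y,z:ray(d,x/k,y/k,z,R,p).round(1)
b=[g(379.5,233,84),g(379.5,317,84)];print('bar',b,(b[0]+b[1])/2,np.hypot(*(b[0]-b[1])[:2]),np.degrees(np.arctan2(*(b[1]-b[0])[1::-1])))
print('top',rect([g(317,218,48),g(443,216,48),g(446,314,48),g(319,314,48)]))
print('ledge',g(322,200,6),g(444,202,6))
print('catch tab',g(733,275,75),g(776,275,75))
t=(b[0]+b[1])/2
print(row([t[0],t[1],130],12.5,s=s))
```

```text
bar [array([ 478.7, -149. ,   84. ]), array([ 533.4, -137.2,   84. ])] [ 506.05 -143.1    84.  ] 55.95828803671534 12.173420728864611
top (array([ 506.5, -142.6]), [(88.9, 103.5), (72.0, 15.7), (94.1, -77.5), (70.4, -168.5)])
ledge [ 472.6 -198.4    6. ] [ 453.4 -104.8    6. ]
catch tab [455.8  88.7  75. ] [449.5 116.9  75. ]
[ 1.0500e+00 -8.5680e+00  8.9851e+01  1.0000e-03  0.0000e+00  2.0000e-03]
```

Request:
{"method": "apply_moves", "body": {
  "commands": [
    [0.6,-9,40,0,0,0.01],
    [0.6,-9,85,0,0,0.01],
    [0.6,-9,120,0,0,0.01],
    [0.6,-9,145,0,0,0.01],
    [0.6,-9,158,0,0,0.01],
    [0.6,-9,163.8,0,0,0.01],
    [0.6,-9,163.8,0,0,0.01]
  ],
  "jaw": 45
}}

```text
t: 3.18
tool_pos: [506.7, -144.8, 56.4]
tcp_rot: [[-0.978, -0.207, 0.001], [-0.207, 0.978, 0.0], [-0.001, -0.0, -1.0]]
wrist_force: [-0.9, -0.2, -0.1]
grip_width: 0.491
finger_force: 0.0
```

Request:
{"method": "apply_moves", "body": {
  "commands": [
    [0,0,0,0,0,0],
    [0,0,0,0,0,0],
    [0,0,0,0,0,0],
    [0,0,0,0,0,0],
    [0,0,0,0,0,0],
    [0,0,0,0,0,0]
  ],
  "jaw": 0,
  "newtons": 8
}}

```text
t: 3.92
tool_pos: [506.1, -144.9, 56.0]
tcp_rot: [[-0.978, -0.207, -0.0], [-0.207, 0.978, 0.0], [0.0, 0.0, -1.0]]
wrist_force: [-1.1, 1.6, 0.9]
grip_width: 0.13
finger_force: 8.0
```

Request:
{"method": "apply_moves", "body": {
  "commands": [
    [0,0,0,0,0,0],
    [0,0,0,0,0,0],
    [0,0,-2,0,0,0],
    [0,0,-15,0,0,0],
    [0,0,-45,0,0,0],
    [0,0,-80,0,0,0],
    [0,0,-105,0,0,0],
    [0,0,-114,0,0,0]
  ],
  "newtons": 55
}}

```text
t: 4.92
tool_pos: [507.0, -145.7, 172.0]
tcp_rot: [[-0.978, -0.206, 0.003], [-0.206, 0.979, -0.001], [-0.003, -0.001, -1.0]]
wrist_force: [0.2, 0.1, -4.3]
grip_width: 0.108
finger_force: 55.0
```

```bash
cat >> h.py <<'E'
Y=12.5;C,S_=np.cos(np.radians(Y)),np.sin(np.radians(Y))
def W(u,w,z): return [u*C-w*S_,u*S_+w*C,z]
def UW(p): return np.round([p[0]*C+p[1]*S_,-p[0]*S_+p[1]*C,p[2]],2)
E
python3 -c "
from h import *
s=sense();print(s['tool_pos'],s['wrist_force'],s['wrist_torque'],s['t'],s['tcp_rot'])
print(row(W(508,4,170),12.5,0), row(W(508,4,170),12.5,13))"
```

```text
[ 507.04131323 -145.74461022  172.03246179] [ 0.1840077   0.13419347 -4.32841875] [0.0915733  0.01554488 0.03586035] 4.925 [[-9.78498649e-01 -2.06230938e-01  3.03204591e-03]
 [-2.06233643e-01  9.78502590e-01 -6.04688409e-04]
 [-2.84215932e-03 -1.21699667e-03 -9.99995221e-01]]
[-4.18410e+01  2.56487e+02  1.83900e+00 -1.00000e-03  3.00000e-03
 -1.00000e-02] [-4.18410e+01  2.56487e+02  1.83900e+00 -0.00000e+00  2.30000e-01
 -1.10000e-02]
```

Request:
{"method": "apply_moves", "body": {
  "commands": [
    [-4,25,0,0,0.0,0],
    [-11,68,0,0,0.04,-0.002],
    [-18,112,0,0,0.08,-0.004],
    [-25,156,0,0,0.12,-0.006],
    [-32,200,0,0,0.16,-0.008],
    [-38,235,1,0,0.2,-0.01],
    [-41,252,1.8,0,0.22,-0.01],
    [-41.8,256.5,1.8,0,0.23,-0.01]
  ]
}}

```text
t: 5.92
tool_pos: [494.0, 114.6, 167.7]
tcp_rot: [[-0.95, -0.217, -0.224], [-0.212, 0.976, -0.049], [0.229, 0.001, -0.973]]
wrist_force: [-0.5, -1.1, -3.0]
grip_width: 0.11
finger_force: 55.0
```

Request:
{"method": "apply_moves", "body": {
  "commands": [
    [0,0,0,0,0,0],
    [0,0,0,0,0,0],
    [0,0,0,0,0,0]
  ]
}}

```text
t: 6.3
tool_pos: [494.2, 113.3, 168.5]
tcp_rot: [[-0.951, -0.215, -0.222], [-0.209, 0.977, -0.048], [0.227, 0.001, -0.974]]
wrist_force: [-0.3, -0.3, -3.0]
grip_width: 0.109
finger_force: 55.0
```

Run:
```python
from h import *
import cv2,pickle
s=sense();print(s['t'],UW(s['tool_pos']),Ro.from_matrix(s['tcp_rot'])*Ro.from_matrix(np.diag([-1.,1,-1])).inv() and (Ro.from_matrix(s['tcp_rot'])*Ro.from_matrix(np.diag([-1.,1,-1]))).as_euler('ZYX',degrees=True),s['wrist_force'],s['wrist_torque'],s['q'])
s=sense();w=eyes.snapshot('wrist');t=eyes.snapshot('top');sd=eyes.snapshot('side');pickle.dump((s,w,t,sd),open('w3.pkl','wb'))
k=cv2.INTER_CUBIC
A=cv2.resize(w['image'],(400,300));B=cv2.resize(t['image'][165:275,160:260],(400,440),interpolation=k);
Cc=cv2.resize(sd['image'][130:230,140:300],(640,400),interpolation=k)
cv2.imwrite('pics/w3.png',cv2.resize(w['image'],(800,600))[:,:,::-1])
E_=np.zeros((600,800,3),np.uint8);E_[:440,:400]=B;E_[:250,400:]=cv2.resize(Cc,(400,250));cv2.imwrite('pics/t3.png',E_[:440,:,::-1])
```

```text
6.3 [507.02   3.67 168.48] [12.40921748 13.147589    0.05531622] [-0.29604108 -0.29546555 -3.005125  ] [ 0.13188689 -0.47276947  0.02621428] [-0.45384533  0.42837177  0.19805152  1.71213746 -0.09891062  1.24006315
  1.56643102]
```

View pics/w3.png

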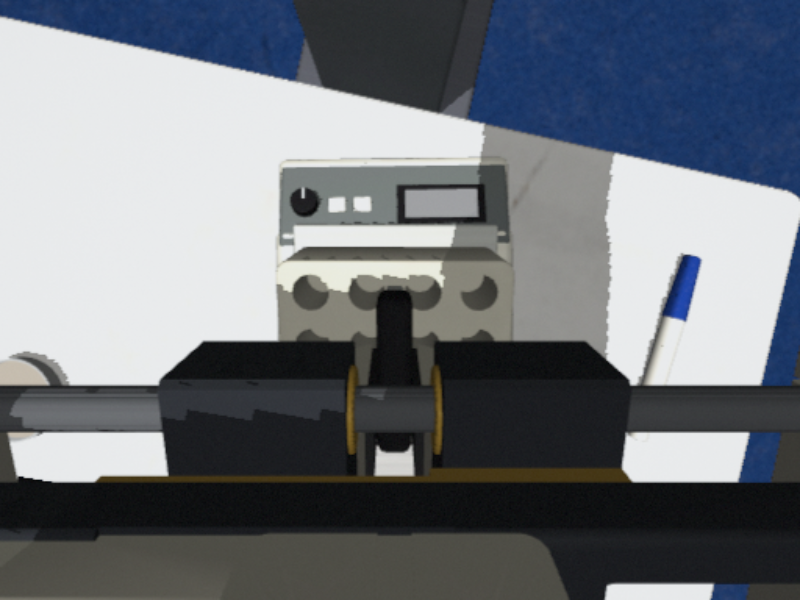

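View pics/t3.png

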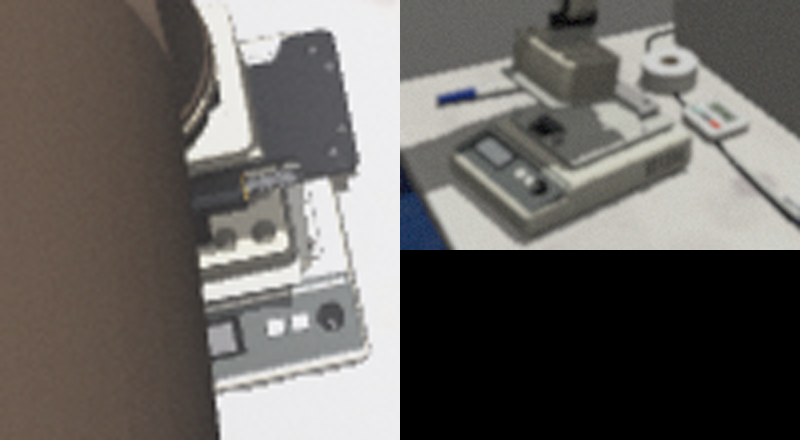

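```bash
cat >> h.py <<'E'
def st():
    s=sense();e=(Ro.from_matrix(s['tcp_rot'])*Ro.from_matrix(np.diag([-1.,1,-1]))).as_euler('ZYX',degrees=True)
    f=s['wrist_force'];print('t',round(s['t'],2),'UW',UW(s['tool_pos']),'ypr',e.round(2),'F uwz',UW(f),'T',UW(s['wrist_torque']),'gw',round(s['grip_width'],3))
    return s
E
python3 -c "
from h import *
s=st()
print(row(W(522,3.8,150),12.7,13,s),row(W(522,3.8,131),12.7,13,s))"
```

```text
t 6.45 UW [507.11   4.35 168.39] ypr [12.47 13.16  0.07] F uwz [-0.25 -0.21 -3.27] T [ 0.05 -0.46  0.01] gw 0.112
[-1.8690e+01 -5.6000e-01  1.4516e+01  2.0000e-03 -3.0000e-03 -4.0000e-03] [-2.3015e+01 -5.8200e-01  3.3017e+01  2.0000e-03 -3.0000e-03 -4.0000e-03]
```

Request:
{"method": "apply_moves", "body": {
  "commands": [
    [-7,0,5,0,0,-0.004],
    [-15,0,11,0,0,-0.004],
    [-18.7,0,14.5,0,0,-0.004],
    [-19.8,0,19,0,0,-0.004],
    [-21,0,24,0,0,-0.004],
    [-22.1,0,29,0,0,-0.004],
    [-23,0,33,0,0,-0.004],
    [-23,0,33,0,0,-0.004]
  ]
}}

```text
t: 7.45
tool_pos: [508.4, 117.6, 130.6]
tcp_rot: [[-0.95, -0.22, -0.223], [-0.215, 0.975, -0.048], [0.228, 0.002, -0.974]]
wrist_force: [0.7, 0.3, -3.0]
grip_width: 0.113
finger_force: 55.0
```

```bash
python3 -c "
from h import *
s=st();s=st()"
```

```text
t 7.45 UW [521.8    4.77 130.59] ypr [12.74 13.21  0.12] F uwz [ 0.79  0.13 -2.99] T [ 0.04 -0.43 -0.02] gw 0.113
t 7.45 UW [521.8    4.77 130.59] ypr [12.74 13.21  0.12] F uwz [ 0.79  0.13 -2.99] T [ 0.04 -0.43 -0.02] gw 0.113
```

Request:
{"method": "apply_moves", "body": {
  "commands": [
    [-0.23,-0.4,1,0,0,0],
    [-0.34,-0.7,1.5,0,0,0],
    [-0.34,-0.7,1.5,0,0,0]
  ]
}}

```text
t: 7.82
tool_pos: [508.8, 116.9, 129.4]
tcp_rot: [[-0.95, -0.22, -0.223], [-0.215, 0.975, -0.048], [0.228, 0.002, -0.974]]
wrist_force: [-0.3, 0.5, -3.5]
grip_width: 0.113
finger_force: 55.0
```

Request:
{"method": "apply_moves", "body": {
  "commands": [
    [-0.12,0,0.5,0,0,0],
    [-0.23,0,1,0,0,0],
    [-0.23,0,1,0,0,0]
  ]
}}

```text
t: 8.2
tool_pos: [508.7, 117.0, 128.2]
tcp_rot: [[-0.95, -0.22, -0.223], [-0.215, 0.975, -0.048], [0.228, 0.002, -0.974]]
wrist_force: [-0.3, -0.4, -3.3]
grip_width: 0.11
finger_force: 55.0
```

```bash
python3 -c "
from h import *
s=st()"
```

```text
t 8.2 UW [521.98   4.1  128.23] ypr [12.74 13.18  0.12] F uwz [-0.41 -0.37 -3.26] T [ 0.05 -0.51  0.01] gw 0.11
```

Request:
{"method": "apply_moves", "body": {
  "commands": [
    [-0.07,0,0.3,0,0,0],
    [-0.14,0,0.6,0,0,0],
    [-0.14,0,0.6,0,0,0]
  ]
}}

```text
t: 8.57
tool_pos: [508.9, 117.0, 127.7]
tcp_rot: [[-0.95, -0.22, -0.223], [-0.215, 0.975, -0.048], [0.228, 0.002, -0.974]]
wrist_force: [-0.3, 0.7, -3.0]
grip_width: 0.116
finger_force: 55.0
```

Request:
{"method": "apply_moves", "body": {
  "commands": [
    [-0.07,0,0.3,0,0,0],
    [-0.14,0,0.6,0,0,0],
    [-0.14,0,0.6,0,0,0]
  ]
}}

```text
t: 8.95
tool_pos: [509.0, 117.2, 127.4]
tcp_rot: [[-0.95, -0.22, -0.222], [-0.215, 0.975, -0.048], [0.227, 0.002, -0.974]]
wrist_force: [0.1, 0.5, 2.5]
grip_width: 0.11
finger_force: 55.0
```

```bash
python3 -c "
from h import *
s=st()"
```

```text
t 8.95 UW [522.27   4.25 127.43] ypr [12.75 13.14  0.14] F uwz [0.24 0.48 2.49] T [ 0.18 -0.05 -0.07] gw 0.11
```

Request:
{"method": "apply_moves", "body": {
  "commands": [
    [0.2,0,-0.87,0,0,0],
    [-1.75,0,-1.33,0,0,0],
    [-3.7,0,-1.8,0,0,0],
    [-5.6,0,-2.24,0,0,0],
    [-7.6,0,-2.7,0,0,0],
    [-9.5,0,-3.15,0,0,0],
    [-9.5,0,-3.15,0,0,0]
  ]
}}

```text
t: 9.82
tool_pos: [518.7, 119.2, 127.9]
tcp_rot: [[-0.95, -0.22, -0.223], [-0.215, 0.975, -0.048], [0.228, 0.002, -0.974]]
wrist_force: [0.9, 0.0, -3.3]
grip_width: 0.109
finger_force: 55.0
```

```bash
python3 -c "
from h import *
s=st()"
```

```text
t 9.82 UW [532.18   4.09 127.93] ypr [12.74 13.17  0.12] F uwz [ 0.89 -0.18 -3.26] T [ 0.02 -0.43 -0.04] gw 0.109
```

Request:
{"method": "apply_moves", "body": {
  "commands": [
    [-0.95,0,-0.43,0,0,0],
    [-1.9,0,-0.66,0,0,0],
    [-1.9,0,-0.66,0,0,0]
  ]
}}

```text
t: 10.2
tool_pos: [520.5, 119.6, 128.2]
tcp_rot: [[-0.95, -0.22, -0.223], [-0.215, 0.975, -0.048], [0.228, 0.002, -0.974]]
wrist_force: [1.0, 0.4, -2.8]
grip_width: 0.113
finger_force: 55.0
```

Request:
{"method": "apply_moves", "body": {
  "commands": [
    [-0.97,0,-0.23,0,0,0],
    [-1.95,0,-0.46,0,0,0],
    [-1.95,0,-0.46,0,0,0]
  ]
}}

```text
t: 10.58
tool_pos: [522.5, 120.1, 128.1]
tcp_rot: [[-0.95, -0.22, -0.223], [-0.215, 0.975, -0.048], [0.228, 0.002, -0.974]]
wrist_force: [-0.1, -0.4, -4.0]
grip_width: 0.11
finger_force: 55.0
```

Request:
{"method": "apply_moves", "body": {
  "commands": [
    [-0.97,0,-0.23,0,0,0],
    [-1.95,0,-0.46,0,0,0],
    [-1.95,0,-0.46,0,0,0]
  ]
}}

```text
t: 10.95
tool_pos: [524.5, 120.5, 128.2]
tcp_rot: [[-0.95, -0.22, -0.223], [-0.215, 0.975, -0.048], [0.228, 0.002, -0.974]]
wrist_force: [-0.5, -0.3, -3.0]
grip_width: 0.114
finger_force: 55.0
```

```bash
python3 -c "
from h import *
s=st()"
```

```text
t 10.95 UW [538.13   4.1  128.17] ypr [12.74 13.17  0.12] F uwz [-0.56 -0.22 -3.05] T [ 0.06 -0.5  -0.  ] gw 0.114
```

Tip near u = 573, about the lip edge; still free. Continue.

Request:
{"method": "apply_moves", "body": {
  "commands": [
    [-0.97,0,-0.23,0,0,0],
    [-1.95,0,-0.46,0,0,0],
    [-1.95,0,-0.46,0,0,0]
  ]
}}

```text
t: 11.32
tool_pos: [526.4, 121.0, 128.2]
tcp_rot: [[-0.95, -0.22, -0.223], [-0.215, 0.975, -0.048], [0.228, 0.002, -0.974]]
wrist_force: [0.7, 0.1, -4.6]
grip_width: 0.113
finger_force: 55.0
```

Request:
{"method": "apply_moves", "body": {
  "commands": [
    [-0.97,0,-0.23,0,0,0],
    [-1.95,0,-0.46,0,0,0],
    [-1.95,0,-0.46,0,0,0]
  ]
}}

```text
t: 11.7
tool_pos: [528.3, 121.4, 128.2]
tcp_rot: [[-0.95, -0.22, -0.223], [-0.215, 0.975, -0.048], [0.228, 0.002, -0.974]]
wrist_force: [0.4, 0.3, -3.7]
grip_width: 0.112
finger_force: 55.0
```

```bash
python3 -c "
from h import *
s=st()"
```

```text
t 11.7 UW [542.08   4.16 128.17] ypr [12.74 13.18  0.12] F uwz [ 0.43  0.2  -3.69] T [ 0.12 -0.56 -0.03] gw 0.112
```

Request:
{"method": "apply_moves", "body": {
  "commands": [
    [-0.5,0,-0.12,0,0,0],
    [-0.97,0,-0.23,0,0,0],
    [-0.97,0,-0.23,0,0,0]
  ]
}}

```text
t: 12.08
tool_pos: [529.2, 121.6, 128.2]
tcp_rot: [[-0.95, -0.22, -0.223], [-0.215, 0.975, -0.048], [0.228, 0.002, -0.974]]
wrist_force: [-0.1, 0.3, -3.6]
grip_width: 0.109
finger_force: 55.0
```

Request:
{"method": "apply_moves", "body": {
  "commands": [
    [-0.5,0,-0.12,0,0,0],
    [-0.97,0,-0.23,0,0,0],
    [-0.97,0,-0.23,0,0,0]
  ]
}}

```text
t: 12.45
tool_pos: [530.1, 121.8, 128.2]
tcp_rot: [[-0.95, -0.22, -0.223], [-0.215, 0.975, -0.048], [0.228, 0.002, -0.974]]
wrist_force: [-1.0, -0.8, -2.9]
grip_width: 0.108
finger_force: 55.0
```

Request:
{"method": "apply_moves", "body": {
  "commands": [
    [-0.5,0,-0.12,0,0,0],
    [-0.97,0,-0.23,0,0,0],
    [-0.97,0,-0.23,0,0,0]
  ]
}}

```text
t: 12.82
tool_pos: [531.1, 122.1, 128.3]
tcp_rot: [[-0.95, -0.22, -0.223], [-0.215, 0.975, -0.048], [0.228, 0.002, -0.974]]
wrist_force: [-2.6, -1.3, -0.2]
grip_width: 0.112
finger_force: 55.0
```

```bash
python3 -c "
from h import *
s=st()"
```

```text
t 12.82 UW [544.89   4.24 128.28] ypr [12.75 13.19  0.13] F uwz [-2.85 -0.73 -0.23] T [0.11 0.3  0.06] gw 0.112
```

Request:
{"method": "apply_moves", "body": {
  "commands": [
    [-0.3,0,-0.07,0,0,0],
    [-0.6,0,-0.14,0,0,0],
    [-0.6,0,-0.14,0,0,0]
  ]
}}

```text
t: 13.2
tool_pos: [531.7, 122.2, 128.4]
tcp_rot: [[-0.95, -0.22, -0.223], [-0.215, 0.975, -0.048], [0.228, 0.002, -0.974]]
wrist_force: [-2.6, 0.3, 2.7]
grip_width: 0.114
finger_force: 55.0
```

```bash
python3 -c "
from h import *
s=st()"
```

```text
t 13.2 UW [545.54   4.24 128.36] ypr [12.74 13.18  0.13] F uwz [-2.5   0.89  2.69] T [ 0.17  0.7  -0.03] gw 0.114
```

```bash
cat >> h.py <<'E'
def swing(th,X=580.6,zt=62.2,b=0.3,w=4.2,yaw=12.74,s=None):
    c,n=np.cos(np.radians(th)),np.sin(np.radians(th))
    return row(W(X+b-(49*c-51.5*n),w,zt+49*n+56*c),yaw,th,s)
E
python3 -c "
from h import *
s=st()
for t in(11.5,10,8):print(t,swing(t,s=s))"
```

```text
t 13.2 UW [545.54   4.24 128.36] ypr [12.74 13.18  0.13] F uwz [-2.5   0.89  2.69] T [ 0.17  0.7  -0.03] gw 0.114
11.5 [ 1.983e+00 -3.400e-02  2.026e+00  2.000e-03 -2.900e-02  0.000e+00]
10 [ 3.281e+00 -3.100e-02  3.343e+00  2.000e-03 -5.600e-02  0.000e+00]
8 [ 4.954e+00 -2.600e-02  5.156e+00  2.000e-03 -9.000e-02 -0.000e+00]
```

Request:
{"method": "apply_moves", "body": {
  "commands": [
    [1.0,0,0.9,0,-0.013,0],
    [1.9,0,2.0,0,-0.029,0],
    [2.5,0,2.7,0,-0.043,0],
    [3.2,0,3.3,0,-0.056,0],
    [3.2,0,3.3,0,-0.056,0]
  ]
}}

```text
t: 13.82
tool_pos: [527.7, 121.4, 126.0]
tcp_rot: [[-0.961, -0.22, -0.169], [-0.217, 0.975, -0.036], [0.173, 0.002, -0.985]]
wrist_force: [-5.2, -0.3, 4.1]
grip_width: 0.115
finger_force: 55.0
```

```bash
python3 -c "
from h import *
s=st()
for t in(9,8,7,6):print(t,swing(t,s=s))"
```

```text
t 13.82 UW [541.42   4.31 126.03] ypr [12.74  9.95  0.14] F uwz [-5.16  0.8   4.09] T [ 0.3   0.96 -0.07] gw 0.115
9 [ 0.7   -0.109  0.991  0.002 -0.017  0.   ]
8 [ 1.579 -0.107  1.857  0.002 -0.034 -0.   ]
7 [ 2.442e+00 -1.050e-01  2.740e+00  2.000e-03 -5.200e-02 -0.000e+00]
6 [ 3.289e+00 -1.030e-01  3.639e+00  2.000e-03 -6.900e-02 -0.000e+00]
```

Request:
{"method": "apply_moves", "body": {
  "commands": [
    [0.7,0,0.9,0,-0.017,0],
    [1.5,0,1.75,0,-0.034,0],
    [1.5,0,1.75,0,-0.034,0]
  ]
}}

```text
t: 14.2
tool_pos: [526.0, 121.1, 124.8]
tcp_rot: [[-0.966, -0.22, -0.136], [-0.218, 0.975, -0.028], [0.139, 0.003, -0.99]]
wrist_force: [-5.9, 0.2, 8.4]
grip_width: 0.11
finger_force: 55.0
```

```bash
python3 -c "
from h import *
s=st()
for t in(7,6,5):print(t,swing(t,s=s))"
```

```text
t 14.2 UW [539.77   4.39 124.81] ypr [12.74  8.    0.15] F uwz [-5.69  1.48  8.43] T [ 0.28  1.34 -0.  ] gw 0.11
7 [ 1.068 -0.192  1.215  0.003 -0.017  0.   ]
6 [ 1.946 -0.19   2.085  0.003 -0.035  0.   ]
5 [ 2.807 -0.188  2.971  0.003 -0.052 -0.   ]
```

Request:
{"method": "apply_moves", "body": {
  "commands": [
    [0.9,0,0.85,0,-0.017,0],
    [1.8,0,1.7,0,-0.035,0],
    [1.8,0,1.7,0,-0.035,0]
  ]
}}

```text
t: 14.58
tool_pos: [524.9, 120.9, 123.7]
tcp_rot: [[-0.97, -0.22, -0.101], [-0.219, 0.975, -0.02], [0.103, 0.003, -0.995]]
wrist_force: [-3.8, 1.2, 9.5]
grip_width: 0.112
finger_force: 55.0
```

```bash
python3 -c "
from h import *
s=st()
for t in(5,4,3):print(t,swing(t,s=s))"
```

```text
t 14.57 UW [538.65   4.41 123.75] ypr [12.74  5.89  0.15] F uwz [-3.49  1.96  9.48] T [0.29 0.99 0.03] gw 0.112
5 [ 1.91  -0.211  1.694  0.003 -0.016 -0.   ]
4 [ 2.789 -0.209  2.564  0.003 -0.033 -0.   ]
3 [ 3.652e+00 -2.070e-01  3.451e+00  3.000e-03 -5.000e-02 -0.000e+00]
```

Request:
{"method": "apply_moves", "body": {
  "commands": [
    [0.7,0,0.85,0,-0.017,0],
    [1.4,0,1.7,0,-0.035,0],
    [1.4,0,1.7,0,-0.035,0]
  ],
  "newtons": 60
}}

```text
t: 14.95
tool_pos: [523.6, 120.6, 122.5]
tcp_rot: [[-0.973, -0.22, -0.066], [-0.22, 0.975, -0.012], [0.067, 0.003, -0.998]]
wrist_force: [-4.2, 1.1, 12.1]
grip_width: 0.112
finger_force: 60.0
```

```bash
python3 -c "
from h import *
s=st()
for t in(3,2,1,0):print(t,swing(t,s=s))"
```

```text
t 14.95 UW [537.27   4.4  122.54] ypr [12.73  3.86  0.15] F uwz [-3.87  1.95 12.13] T [ 0.26  1.27 -0.06] gw 0.112
3 [ 2.48  -0.198  2.02   0.003 -0.015 -0.   ]
2 [ 3.358e+00 -1.960e-01  2.893e+00  3.000e-03 -3.200e-02 -0.000e+00]
1 [ 4.221e+00 -1.950e-01  3.782e+00  3.000e-03 -5.000e-02 -0.000e+00]
0 [ 5.068e+00 -1.930e-01  4.688e+00  3.000e-03 -6.700e-02 -0.000e+00]
```

Request:
{"method": "apply_moves", "body": {
  "commands": [
    [0.9,0,0.9,0,-0.017,0],
    [1.8,0,1.8,0,-0.034,0],
    [1.8,0,1.8,0,-0.034,0]
  ]
}}

```text
t: 15.32
tool_pos: [521.5, 120.0, 120.9]
tcp_rot: [[-0.975, -0.22, -0.034], [-0.22, 0.975, -0.005], [0.034, 0.003, -0.999]]
wrist_force: [-7.4, 0.0, 10.2]
grip_width: 0.111
finger_force: 60.0
```

```bash
python3 -c "
from h import *
s=st()
for t in(1,0):print(t,swing(t,s=s))"
```

```text
t 15.32 UW [535.11   4.3  120.92] ypr [12.72  1.94  0.15] F uwz [-7.23  1.62 10.25] T [0.32 1.72 0.02] gw 0.111
1 [ 2.245 -0.099  1.945  0.003 -0.016 -0.   ]
0 [ 3.122e+00 -9.800e-02  2.822e+00  3.000e-03 -3.400e-02 -0.000e+00]
```

Request:
{"method": "apply_moves", "body": {
  "commands": [
    [1.1,0,0.9,0,-0.017,0],
    [2.1,0,1.7,0,-0.034,0],
    [2.1,0,1.7,0,-0.034,0]
  ]
}}

```text
t: 15.7
tool_pos: [518.2, 119.3, 118.5]
tcp_rot: [[-0.975, -0.22, -0.003], [-0.22, 0.975, 0.002], [0.002, 0.002, -1.0]]
wrist_force: [-7.1, -0.1, 11.2]
grip_width: 0.112
finger_force: 60.0
```

```bash
python3 -c "
from h import *
s=st()
for t in(0,-1):print(t,swing(t,s=s))"
```

```text
t 15.7 UW [531.77   4.34 118.53] ypr [12.73  0.12  0.14] F uwz [-6.95  1.42 11.21] T [0.31 1.78 0.02] gw 0.112
0 [-0.133 -0.144  0.332  0.002 -0.002 -0.   ]
-1 [ 0.757 -0.142  1.197  0.002 -0.02  -0.   ]
```

Request:
{"method": "apply_moves", "body": {
  "commands": [
    [0.2,0,0.4,0,-0.008,0],
    [0.4,0,0.8,0,-0.017,0],
    [0.4,0,0.8,0,-0.017,0]
  ]
}}

```text
t: 16.08
tool_pos: [517.4, 119.2, 117.8]
tcp_rot: [[-0.975, -0.22, 0.013], [-0.22, 0.975, 0.006], [-0.014, 0.003, -1.0]]
wrist_force: [-10.4, -0.1, 14.3]
grip_width: 0.107
finger_force: 60.0
```

```bash
python3 -c "
from h import *
s=st()"
```

```text
t 16.07 UW [530.94   4.42 117.77] ypr [12.73 -0.79  0.15] F uwz [-10.13   2.18  14.33] T [0.42 2.31 0.04] gw 0.107
```

Request:
{"method": "apply_moves", "body": {
  "commands": [
    [0.4,0,0.4,0,-0.008,0],
    [0.6,0,0.6,0,-0.014,0],
    [0.6,0,0.6,0,-0.014,0]
  ]
}}

```text
t: 16.45
tool_pos: [517.6, 119.4, 117.7]
tcp_rot: [[-0.975, -0.22, 0.028], [-0.22, 0.975, 0.009], [-0.029, 0.003, -1.0]]
wrist_force: [-9.4, 0.2, 17.1]
grip_width: 0.11
finger_force: 60.0
```

Run:
```python
from h import *
import cv2
s=st()
d=eyes.snapshot('side')
cv2.imwrite('pics/s5.png',cv2.resize(d['image'][130:230,140:290],(750,500),interpolation=cv2.INTER_CUBIC)[:,:,::-1])
```

```text
t 16.45 UW [531.19   4.5  117.69] ypr [12.72 -1.68  0.16] F uwz [-9.11  2.18 17.06] T [0.38 2.18 0.05] gw 0.11
```

View pics/s5.png

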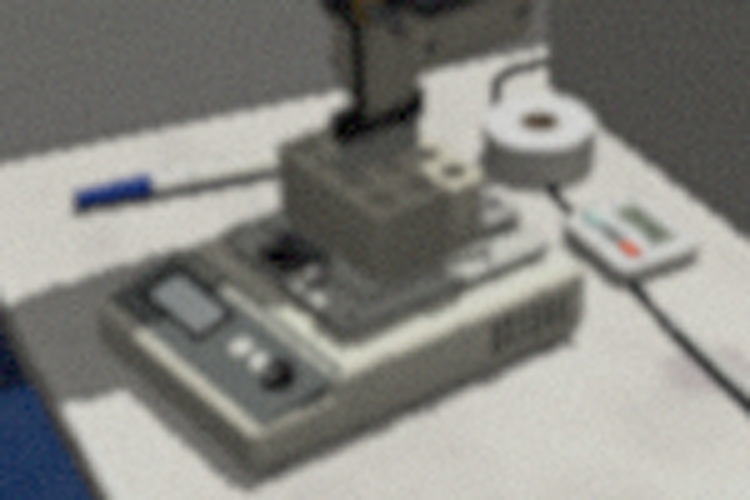

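Request:
{"method": "apply_moves", "body": {
  "commands": [
    [0.4,0,-0.6,0,0.01,0],
    [0.8,0,-1.2,0,0.02,0],
    [0.8,0,-1.2,0,0.02,0]
  ]
}}

```text
t: 16.88
tool_pos: [517.1, 119.2, 117.8]
tcp_rot: [[-0.975, -0.22, 0.008], [-0.22, 0.975, 0.004], [-0.009, 0.002, -1.0]]
wrist_force: [-4.9, 1.0, 6.5]
grip_width: 0.115
finger_force: 60.0
```

```bash
python3 -c "
from h import *
s=st()"
```

```text
t 16.88 UW [530.61   4.44 117.8 ] ypr [12.73 -0.51  0.14] F uwz [-4.57  2.05  6.54] T [0.55 1.05 0.02] gw 0.115
```

Request:
{"method": "apply_moves", "body": {
  "commands": [
    [0.2,0,-0.6,0,0.01,0],
    [0.4,0,-1.2,0,0.02,0],
    [0.4,0,-1.2,0,0.02,0]
  ]
}}

```text
t: 17.25
tool_pos: [517.0, 118.5, 118.6]
tcp_rot: [[-0.975, -0.22, -0.011], [-0.22, 0.976, -0.001], [0.011, 0.002, -1.0]]
wrist_force: [-0.0, 0.3, -3.4]
grip_width: 0.112
finger_force: 60.0
```

```bash
python3 -c "
from h import *
s=st()"
```

```text
t 17.25 UW [530.38   3.81 118.63] ypr [12.69  0.64  0.1 ] F uwz [ 0.02  0.28 -3.45] T [ 0.09 -0.04  0.05] gw 0.112
```

Request:
{"method": "apply_moves", "body": {
  "commands": [
    [-0.5,0,-0.7,0,0.013,0],
    [-1,0,-1.3,0,0.026,0],
    [-1,0,-1.3,0,0.026,0]
  ]
}}

```text
t: 17.62
tool_pos: [516.2, 118.6, 119.1]
tcp_rot: [[-0.975, -0.22, -0.04], [-0.22, 0.975, -0.007], [0.041, 0.002, -0.999]]
wrist_force: [-4.3, -1.1, -14.1]
grip_width: 0.11
finger_force: 60.0
```

```bash
python3 -c "
from h import *
s=st()"
```

```text
t 17.62 UW [529.68   4.07 119.08] ypr [12.72  2.33  0.1 ] F uwz [ -4.44  -0.14 -14.06] T [0.1  0.72 0.03] gw 0.11
```

```bash
python3 -c "
from h import *
print(row(W(530.9,4.2,117.5),12.72,-0.5))"
```

```text
[-1.286  0.124  1.531  0.002 -0.049  0.   ]
```

Request:
{"method": "apply_moves", "body": {
  "commands": [
    [0,0,1.2,0,-0.025,0],
    [-0.6,0,2.2,0,-0.05,0],
    [-1.0,0,2.4,0,-0.05,0],
    [-1.0,0,2.4,0,-0.05,0]
  ]
}}

```text
t: 18.12
tool_pos: [518.3, 119.1, 118.5]
tcp_rot: [[-0.975, -0.22, 0.013], [-0.22, 0.975, 0.005], [-0.013, 0.002, -1.0]]
wrist_force: [-7.0, -0.6, 1.2]
grip_width: 0.108
finger_force: 60.0
```

```bash
python3 -c "
from h import *
s=st()"
```

```text
t 18.12 UW [531.82   4.12 118.5 ] ypr [12.71 -0.77  0.13] F uwz [-6.94  0.88  1.23] T [0.06 1.65 0.01] gw 0.108
```

Request:
{"method": "apply_moves", "body": {
  "commands": [
    [0.5,0,0.6,0,0,0],
    [0.7,0,1.1,0,0.004,0],
    [0.7,0,1.1,0,0.004,0]
  ]
}}

```text
t: 18.5
tool_pos: [518.1, 119.1, 118.3]
tcp_rot: [[-0.975, -0.22, 0.009], [-0.22, 0.975, 0.005], [-0.01, 0.003, -1.0]]
wrist_force: [-9.4, -2.4, 11.5]
grip_width: 0.107
finger_force: 60.0
```

```bash
python3 -c "
from h import *
s=st()"
```

```text
t 18.5 UW [531.59   4.16 118.27] ypr [12.71 -0.59  0.15] F uwz [-9.68 -0.27 11.51] T [0.02 2.11 0.09] gw 0.107
```

Request:
{"method": "apply_moves", "body": {
  "commands": [
    [0.4,0,-0.5,0,0.005,0],
    [0.8,0,-1.0,0,0.01,0],
    [0.8,0,-1.0,0,0.01,0]
  ]
}}

```text
t: 18.88
tool_pos: [517.7, 119.0, 118.3]
tcp_rot: [[-0.975, -0.22, -0.0], [-0.22, 0.975, 0.002], [-0.0, 0.002, -1.0]]
wrist_force: [-5.2, -1.2, 3.5]
grip_width: 0.11
finger_force: 60.0
```

```bash
python3 -c "
from h import *
s=st()"
```

```text
t 18.88 UW [531.18   4.14 118.32] ypr [12.71 -0.03  0.13] F uwz [-5.37 -0.03  3.5 ] T [-0.02  1.05  0.05] gw 0.11
```

Firm at 118.3 (pads slipped slightly in the test). Ease off a little more, release, and look.

Request:
{"method": "apply_moves", "body": {
  "commands": [
    [0.3,0,-0.2,0,0,0],
    [0.6,0,-0.4,0,0,0],
    [0.6,0,-0.4,0,0,0]
  ],
  "newtons": 20
}}

```text
t: 19.25
tool_pos: [516.8, 118.8, 118.1]
tcp_rot: [[-0.975, -0.22, -0.001], [-0.22, 0.975, 0.002], [0.0, 0.002, -1.0]]
wrist_force: [0.3, -0.0, -3.0]
grip_width: 0.12
finger_force: 20.0
```

Request:
{"method": "apply_moves", "body": {
  "commands": [
    [0,0,0,0,0,0],
    [0,0,0,0,0,0],
    [0,0,0,0,0,0],
    [0,0,0,0,0,0]
  ],
  "jaw": 40
}}

```text
t: 19.75
tool_pos: [516.6, 118.7, 118.2]
tcp_rot: [[-0.975, -0.22, -0.001], [-0.22, 0.975, 0.002], [0.001, 0.002, -1.0]]
wrist_force: [0.8, 0.2, 0.5]
grip_width: 0.433
finger_force: 0.0
```

Request:
{"method": "apply_moves", "body": {
  "commands": [
    [0,0,-10,0,0,0],
    [0,0,-35,0,0,0],
    [0,0,-65,0,0,0],
    [15,0,-90,0,0,0],
    [40,0,-105,0,0,0],
    [50,0,-110,0,0,0],
    [50,0,-110,0,0,0]
  ]
}}

```text
t: 20.62
tool_pos: [467.9, 107.6, 228.6]
tcp_rot: [[-0.975, -0.22, -0.0], [-0.22, 0.975, 0.002], [-0.0, 0.002, -1.0]]
wrist_force: [0.4, 0.5, -0.4]
grip_width: 0.437
finger_force: 0.0
```

Run:
```python
from h import *
import cv2,pickle
s=st()
d=eyes.snapshot('wrist');pickle.dump((s,d),open('w5.pkl','wb'))
cv2.imwrite('pics/w5.png',cv2.resize(d['image'][60:290,120:400],(800,657),interpolation=cv2.INTER_CUBIC)[:600,:,::-1])
```

```text
t 20.62 UW [480.05   3.8  228.6 ] ypr [ 1.273e+01 -1.000e-02  1.400e-01] F uwz [ 0.48  0.36 -0.35] T [ 0.03  0.01 -0.01] gw 0.437
```

View pics/w5.png

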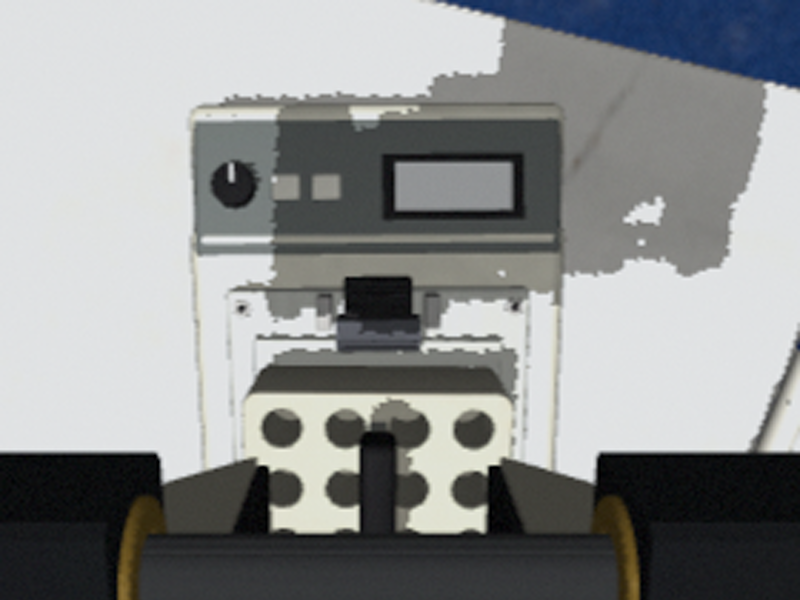

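Run:
```python
from h import *
import pickle
s,d=pickle.load(open('w5.pkl','rb'));R,p=wristpose(d,s)
k=800/280
g=lambda x,y,z:UW(ray(d,120+x/k,60+y/k,z,R,p))
e=g(378,289,62)
print('table edge (seat-64)',e,'tip 72 (-41.5):',g(378,350,72)-e,'catch back of body',g(378,316,78)-e)
for z in(68,71,75):print('ledge edge',z,g(300,339,z)-e,g(480,341,z)-e)
print('L/R ledge',g(255,340,68),g(503,342,68))
```

```text
table edge (seat-64) [467.91   5.22  62.  ] tip 72 (-41.5): [21.93  0.04 10.  ] catch back of body [ 7.64 -0.03 16.  ]
ledge edge 68 [ 18.56 -30.01   6.  ] [19.17 39.4   6.  ]
ledge edge 71 [ 17.93 -29.76   9.  ] [18.53 39.04  9.  ]
ledge edge 75 [ 17.09 -29.43  13.  ] [17.68 38.57 13.  ]
L/R ledge [486.91 -42.14  68.  ] [487.45  53.51  68.  ]
```

```bash
python3 -c "
from station import env
print(env.sign_off())"
```

```text
the job is handed in; nothing more can be done
None
```

The vial block is fitted on the shaker: tongue home against the stop, catch shut over the front ledge (a gentle upward pull met about 10 N before release, and the last picture agreed), gripper clear, job handed in at about 21 s.

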